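Close and clip down a seed propagator lid

ROBOT

A 7-joint arm with a two-finger parallel gripper is mounted at the origin on the work surface. World frame = base frame: x ahead of the robot, y to its left, z up, the work surface at z = 0. Lengths are in mm, angles in rad, forces in N, time in s.
With the tool pointing down it reaches from about 400 to 900 mm from the base axis. Payload 5.6 kg.
Tool frame: the origin (TCP) lies between the finger pads; the fingertips stand 11 mm ahead of it and the grasp point (between the pads) lies 8 mm behind it; z points along the fingers, y is the line along which they close (so a half turn about z gives the same grasp; the last joint's range is limited). The gripper opens to 92 mm and grips with 3 to 60 N. Pads are 20 mm wide; open, the fingers measure 128 mm over their backs; the gripper's body (75 mm by 189 mm) begins 69 mm behind the grasp point.
Start: joints at [-1.242, 0.468, -0.012, 1.603, 0.006, 1.071, -0.056], TCP at [236.181, 605.58, 225.592] pointing down, gripper open.
Joint ranges: [-2.53, 2.53], [-0.31, 2.02], [-1.57, 1.55], [0.28, 2.44], [-1.29, 4.43], [0.15, 1.84], [-2.92, 2.92]. Speed limits (rad/s): [2.57, 2.57, 3.14, 3.14, 3.14, 3.14, 3.14].

INTERFACE

Orientations are given as a unit quaternion [w, x, y, z].
In Python, from station import robot gives the robot as it stands.
- The arm moves only by the shell command python3 -m pendant 'ROWS' [OPENING] [FORCE]. ROWS is JSON, a list of rows, each a list of 2 entries, a list of its own where there are three numbers: the shift along the tool's x, y, z normalised to -1 to 1, where 1 is 0.5 m, then the turn, a rotation vector about the tool's x, y, z normalised to -1 to 1, where 1 is 2 pi rad. A call has 1 to 10 rows; each row is the pose to reach, as a shift and turn from the pose commanded when the call began, along the tool's axes at that moment, turning the shorter way round; what a row does not reach only later rows make up. A row lasts 1/8 s, in which the tool goes at most 62.5 mm and 10.7 degrees, less where a joint would pass 70% of its speed; a pose out of reach is approached as far as the arm can. A call with a number of a shift or a turn outside -1 to 1 is refused whole. A call with a gripper value outside its range is refused whole. OPENING is the finger opening in mm, from 0 to 91.9, set as the call begins (- or left out, the last holds). The fingers move at their own pace and stop on an object; FORCE is the grip in N (left out, the last holds). Time passes only in rows, so rows that repeat a pose let the fingers close. It gives the time, the measured TCP pose, the force, the opening and the grip force at its end, in the units of the state.
- robot.read_state(): the state, without advancing time (a new reading comes with each control period).
- robot.get_image(name): name is "scene" or "top"; returns a dict with "image" (480x640x3 uint8, blue, green, red), "vertical_fov" (degrees; the focal length in pixels is half the picture's height over the tangent of half this angle, whatever the lens; pixels are square), "cx", "cy" (the principal point, pixels), "world_from_camera" (4x4, takes a point from camera to world coordinates). Camera axes: x right, y down, z forward; pixel columns grow to the right and rows downward; lengths in mm; the calibration is good to about 2 mm. A picture is of the moment at which its call begins. There is no depth.
- robot.finish_job(): hands the job in; it is judged then, once.
The state is a dict: "t": time; "qpos": joint angles; "dq": joint speeds; "joint_torque": joint torques, N m; "ee_pos": TCP position; "tool_rot": TCP orientation; "wrist_force": force on the tool from outside, world axes, zero at the start; "ft_torque": the same for the moment, N m; "opening": opening from 0.0 (shut) to 1.0 (fully open); "finger_force": force on a finger pad.
Only numpy, scipy, OpenCV 4.12 (cv2) and the standard library are available. Lean on these libraries where they do the work, as an engineer would, in place of code of your own. Each camera call takes 0.05 s, during which the arm holds its last target. There are 200 camera calls.

TASK

The clear lid of the seed propagator has been left slid partly off the tray's open end. First slide the lid fully home against the stop wall at the tray's other end (the robot's left) while all four green clips are still open, then fold each of the four clips fully down flat over the lid's rim. Leave the lid home and let the other things on the bench stay where they are.

Things in the scene. Friction and masses are not known exactly. Their poses are not given: they have to be found in the camera images.
- tray: Black seed tray, 172 (own x) x 250 (own y) x 60 mm, fixed. Origin: on the bench under it (it spans y -122 to +128). Own x points away from the robot, y to the left, both within 0.3 rad, z up. Its flat rim, 60 mm up, carries the lid between two low guides along the long sides (6 mm high, inner faces at x = +-80 mm). The right end is open.
- stop (a point): Stop wall across the tray's left end, standing 12 mm above the rim. This point: middle of its inner face, at rim height (tray's own 0, 120, 60 mm).
- lid: Loose clear plastic lid, about 0.25 kg. Flat flange 157 (x) x 240 (y) x 6 mm; origin: centre of its underside; axes along the tray's. It starts flat on the rim between the guides, 40 to 85 mm too far right. Home: the flange's left end touches the stop wall, the origin 60 mm straight above the tray's origin. It slides with plain friction (about 1 to 4 N).
- lid_top (a point): Middle of the flat top of the lid's clear raised dome (upright walls, 96 (x) x 170 (y) mm, centred on the flange), 54 mm above the flange's underside. On it sits a dark green round vent, 66 mm across and 6 mm high, with a 6 mm black knob.
- clip_near_left (a joint): Green clip flap, near side, left one of two: plate 60 mm along the tray's y, 5 mm thick. Hinge axis along the tray's y through its own (-89, 65, 69.5) mm. In rad: 0 = folded in flat over the flange (hard stop; top face 72 mm above bench), 1.57 = upright, more = leaning outward (starts 1.7 to 2.2, limit 2.4). Stiff, no spring: stays where left; about 1 N at the free edge moves it.
- clip_near_right (a joint): Green clip flap, near side, right one of two: plate 60 mm along the tray's y, 5 mm thick. Hinge axis along the tray's y through its own (-89, -65, 69.5) mm. In rad: 0 = folded in flat over the flange (hard stop; top face 72 mm above bench), 1.57 = upright, more = leaning outward (starts 1.7 to 2.2, limit 2.4). Stiff, no spring: stays where left; about 1 N at the free edge moves it.
- clip_far_left (a joint): Green clip flap, far side, left one of two: plate 60 mm along the tray's y, 5 mm thick. Hinge axis along the tray's y through its own (89, 65, 69.5) mm. In rad: 0 = folded in flat over the flange (hard stop; top face 72 mm above bench), 1.57 = upright, more = leaning outward (starts 1.7 to 2.2, limit 2.4). Stiff, no spring: stays where left; about 1 N at the free edge moves it.
- clip_far_right (a joint): Green clip flap, far side, right one of two: plate 60 mm along the tray's y, 5 mm thick. Hinge axis along the tray's y through its own (89, -65, 69.5) mm. In rad: 0 = folded in flat over the flange (hard stop; top face 72 mm above bench), 1.57 = upright, more = leaning outward (starts 1.7 to 2.2, limit 2.4). Stiff, no spring: stays where left; about 1 N at the free edge moves it.
- near_left_end (a point): Middle of the free edge of the near left clip flap, mid-thickness, 34 mm from its hinge axis; moves with the flap.
- near_right_end (a point): Middle of the free edge of the near right clip flap, mid-thickness, 34 mm from its hinge axis; moves with the flap.
- far_left_end (a point): Middle of the free edge of the far left clip flap, mid-thickness, 34 mm from its hinge axis; moves with the flap.
- far_right_end (a point): Middle of the free edge of the far right clip flap, mid-thickness, 34 mm from its hinge axis; moves with the flap.
- pot_terracotta: Loose terracotta plant pot of soil, 74 mm across, 70 mm high, left or right of the tray. Bystander. Origin under its centre.
- pot_black: Loose black plastic pot of soil, 74 mm across, 70 mm high, left or right of the tray. Bystander. Origin under its centre.
- brush: Loose flat brush with wooden handle and grey head, 180 mm long, lying beyond the tray. Bystander. Its own x runs along it; origin on its underside.
- lotion: Loose pinkish bottle with black cap, 56 mm across, 160 mm high, standing left of the tray. Bystander. Origin under its centre.
- soapbox: Loose white two-part soap dish with soap, 100 x 150 x 35 mm, right of the tray on the robot's side. Bystander. Origin under its centre.
- plug_tray: Loose grey tray of soil plugs, 120 x 160 x 40 mm, left of the tray on the robot's side. Bystander. Origin under its centre.

How it is judged:
By the outcome, as a careful person would: the job done as asked, in the order asked, and still so for the second after the job is handed in, with the robot touching nothing.
It also fails if it takes over 51 s, if anything falls off the work surface, if the arm or the gripper's body presses on something with over 40 N, if the wrist force passes 120 N, or if a joint passes its speed limit or range.

## Working session

There is one attempt and no reset: what is moved stays moved. The work goes in short steps, Python scripts to look and compute and a shell command to move; the robot and the scene stay as the last step left them, time stands still between calls to the robot, and variables do not carry over. Pictures are saved under pics/ and viewed, at most 10 in all, crops included, and the job is handed in when it is done.

```bash
mkdir -p pics; python3 - <<'E'
from station import robot
import cv2,json,numpy as np
for n in("scene","top"):
    d=robot.get_image(n); cv2.imwrite(f"pics/{n}0.png",d["image"])
    print(n,d["vertical_fov"],d["cx"],d["cy"],np.round(d["world_from_camera"],4).tolist())
s=robot.read_state(); print(s)
E
```

```text
scene 55.05671143684012 322.0640845650248 242.18196657085608 [[0.2542, 0.5324, -0.8075, 1511.8093], [0.9669, -0.1602, 0.1988, -216.3499], [-0.0235, -0.8312, -0.5554, 749.2308], [0.0, 0.0, 0.0, 1.0]]
top 47.71002952407824 314.77980410624974 238.31960452987548 [[-0.0053, -0.9942, 0.1073, 438.7075], [-1.0, 0.0055, 0.0011, 25.5158], [-0.0017, -0.1073, -0.9942, 1362.3542], [0.0, 0.0, 0.0, 1.0]]
{'t': 0.1, 'qpos': array([-1.2420328 ,  0.46829479, -0.0116083 ,  1.60350914,  0.0060098 ,
        1.07141883, -0.05627322]), 'dq': array([ 0.00125092, -0.00226157,  0.00093649, -0.00357796, -0.00046756,
       -0.00131149, -0.00086479]), 'joint_torque': array([ 1.13178994e-03, -5.21647346e+01, -1.22053485e-02, -2.44368213e+01,
       -5.68040845e-02,  1.39742007e-02,  7.66882204e-05]), 'ee_pos': array([235.99626697, 605.10345876, 224.74118317]), 'tool_rot': array([-8.73523212e-05,  1.84826980e-01,  9.82770752e-01, -7.93093213e-04]), 'wrist_force': array([-0.58832753,  0.02935429,  0.17800287]), 'ft_torque': array([ 0.02244811, -0.0167385 ,  0.03444668]), 'finger_force': 0.0, 'opening': 0.9956411867813858}
```

View pics/top0.png

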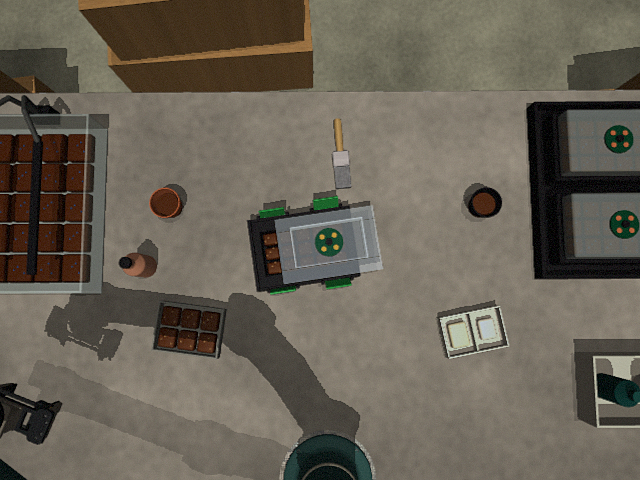

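View pics/scene0.png

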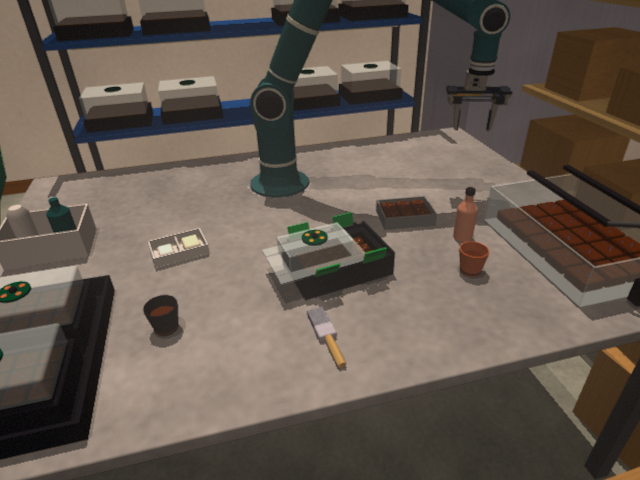

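The top view shows the tray around (300-315, 245) with its lid slid right, the vent at about (329, 241). I'll enlarge crops of both views.

```bash
python3 - <<'E'
import cv2
a=cv2.imread("pics/top0.png")[180:305,235:395]; cv2.imwrite("pics/tc.png",cv2.resize(a,None,fx=4.75,fy=4.75,interpolation=cv2.INTER_CUBIC))
a=cv2.imread("pics/scene0.png")[200:310,250:406]; cv2.imwrite("pics/sc.png",cv2.resize(a,None,fx=5,fy=5,interpolation=cv2.INTER_CUBIC))
E
```

```text
(no output)
```

View pics/tc.png

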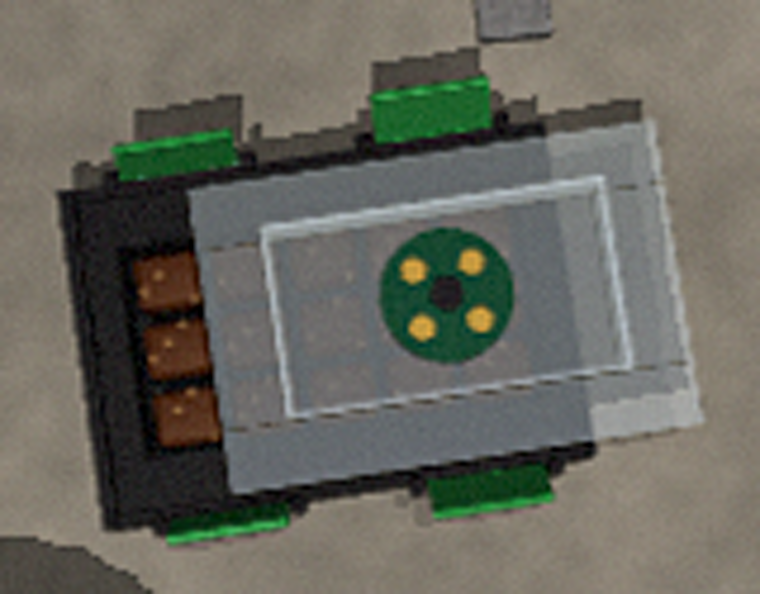

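View pics/sc.png

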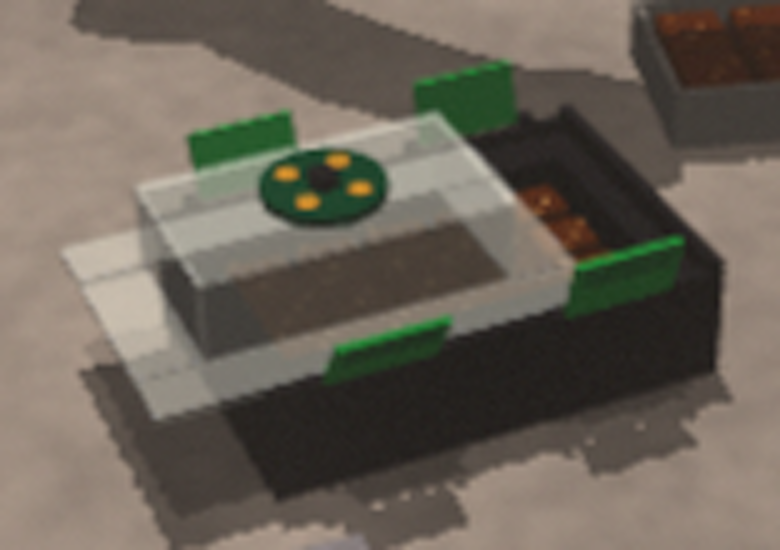

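The crops show: flange corners at (190,190), (653,122), (700,425), (230,493); knob at (446,293); stop wall's outer corners at (60,192), (107,528). The four clip free edges are visible in both crops. I'll fit the tray pose, lid offset and clip angles together.

```bash
cat > h.py <<'E'
import numpy as np
from scipy.optimize import least_squares
K={"top":(47.71002952407824,314.7798,238.3196,np.array([[-0.0053,-0.9942,0.1073,438.7075],[-1,0.0055,0.0011,25.5158],[-0.0017,-0.1073,-0.9942,1362.3542],[0,0,0,1]])),
"scene":(55.05671143684012,322.0641,242.18197,np.array([[0.2542,0.5324,-0.8075,1511.8093],[0.9669,-0.1602,0.1988,-216.3499],[-0.0235,-0.8312,-0.5554,749.2308],[0,0,0,1]]))}
def proj(n,P):
    v,cx,cy,T=K[n]; f=240/np.tan(np.radians(v/2)); c=T[:3,:3].T@(np.asarray(P)-T[:3,3]); return np.array([cx+f*c[0]/c[2],cy+f*c[1]/c[2]])
def tw(p,P): # tray->world
    c,s=np.cos(p[2]),np.sin(p[2]); return np.array([p[0]+c*P[0]-s*P[1],p[1]+s*P[0]+c*P[1],P[2]])
E
cat > fit.py <<'E'
from h import *
t=lambda u,v:("top",(u+.5)/4.75-.5+235,(v+.5)/4.75-.5+180)
s=lambda u,v:("scene",(u+.5)/5-.5+250,(v+.5)/5-.5+200)
lid=[(t(190,190),(78.5,120,6)),(t(653,122),(78.5,-120,6)),(t(700,425),(-78.5,-120,6)),(t(230,493),(-78.5,120,6)),(t(446,293),(0,0,66)),(s(323,172),(0,0,66)),(s(62,250),(-78.5,-120,6)),(s(155,418),(78.5,-120,6))]
tray=[(t(60,192),(86,128,72)),(t(107,528),(-86,128,72)),(s(275,497),(86,-122,0))]
cl=[(-1,65,[t(167,543),t(288,520)],[s(510,62),s(415,88)]),(-1,-65,[t(433,517),t(553,495)],[s(292,112),s(190,135)]),
(1,65,[t(113,148),t(232,130)],[s(684,237),s(575,270)]),(1,-65,[t(372,95),t(488,76)],[s(452,319),s(335,350)])]
def end(sg,y,a,d=0): return (sg*(89-34*np.cos(a)),y+d,69.5+34*np.sin(a))
def res(q,full=False):
    r=[]
    for (n,u,v),P in lid: r+=[*(proj(n,tw(q,(P[0]+q[4],P[1]+q[3],P[2]+60)))-(u,v))]
    for (n,u,v),P in tray: r+=[*(proj(n,tw(q,P))-(u,v))]
    for i,(sg,y,A,B) in enumerate(cl):
        for L in(A,B):
            for (n,u,v),d in zip(L,(30,-30)): r+=[*(proj(n,tw(q,end(sg,y,q[5+i],d)))-(u,v))]
    return np.array(r)
q=least_squares(res,[480,30,.15,-60,0,1.9,1.9,1.9,1.9],loss="soft_l1").x
np.save("q.npy",q); print(q.round(3)); print(res(q).reshape(-1,2).round(1).tolist())
for sg,y,a in zip((-1,-1,1,1),(65,-65,65,-65),q[5:]): print(tw(q,end(sg,y,a)).round(1))
print("lid top",tw(q,(0,q[3],114)).round(1))
E
python3 fit.py
```

```text
[ 5.56966e+02  5.22880e+01  6.42600e+00 -5.65860e+01 -2.68000e-01
 -4.84690e+01 -4.82520e+01  6.46720e+01  6.49270e+01]
[[-1.1, -0.3], [-0.3, -0.6], [0.3, -0.1], [-0.3, 0.5], [-0.3, 0.2], [-0.3, 0.1], [-0.9, -0.5], [-0.4, 0.2], [-1.0, -0.3], [-1.1, 0.1], [-0.5, 1.3], [-0.4, -0.7], [-0.2, 0.2], [-0.2, -0.2], [-0.8, -0.7], [-0.3, -0.6], [0.0, 0.2], [-0.7, -0.4], [-1.2, -0.0], [-0.5, 0.0], [-0.3, 0.1], [-0.4, 0.6], [-0.3, -0.1], [-0.8, 0.0], [-0.1, 0.3], [-0.5, 0.2], [-0.5, 0.4]]
[452.1 102.9 102.6]
[463.7 -26.8 100.2]
[644.7 130.6 102.3]
[671.2   3.1  98.9]
lid top [565.   -3.7 114. ]
```

Fit residuals are under about 1 px. The tray is at (557, 52), yaw 0.143, with the lid 57 mm too far right. Clips, in order near left, near right, far left, far right: about 1.80, 2.01, 1.84 and 2.10 rad. All of these fall within the given ranges. Next: a helper that converts tray-frame targets (TCP) into row values.

```bash
cat > rows.py <<'E'
# usage: rows.py '[[x,y,ztip],...]' tray frame -> normalised rows; also reports where the tool is
import sys,json
from h import *
from scipy.spatial.transform import Rotation as R
from station import robot
q=np.load("q.npy"); s=robot.read_state(); p=s["ee_pos"]; Q=R.from_quat(s["tool_rot"],scalar_first=True)
c,sn=np.cos(q[2]),np.sin(q[2]); d=p-[q[0],q[1],11]
print("t",s["t"],"tool in tray (tip)",np.round([c*d[0]+sn*d[1],-sn*d[0]+c*d[1],d[2]],1),"F",s["wrist_force"].round(1))
U=np.array([[-c,-sn,0],[-sn,c,0],[0,0,-1]]).T  # tool y along tray +y, z down
U=R.from_matrix(U)
print("turn",((Q.inv()*U).as_rotvec()/2/np.pi).round(4))
for P in json.loads(sys.argv[1]):
    w=tw(q,(P[0],P[1],P[2]+11)); print(P,"world",w.round(0),"row",(Q.inv().apply(w-p)/500).round(3))
E
python3 rows.py '[[0,-195,215],[0,-195,74]]'
```

```text
t 0.1 tool in tray (tip) [-238.9  592.9  213.7] F [-0.6  0.   0.2]
turn [-0.0003 -0.     -0.0819]
[0, -195, 215] world [ 585. -141.  226.] row [-1.192e+00 -1.136e+00 -1.000e-03]
[0, -195, 74] world [ 585. -141.   85.] row [-1.192 -1.136  0.281]
```

```bash
python3 -m pendant '[[[-0.7,-0.67,0],[0,0,-0.082]],[[-0.7,-0.67,0],[0,0,-0.082]],[[-0.7,-0.67,0],[0,0,-0.082]],[[-0.7,-0.67,0],[0,0,-0.082]],[[-0.7,-0.67,0],[0,0,-0.082]],[[-0.7,-0.67,0],[0,0,-0.082]],[[-0.7,-0.67,0],[0,0,-0.082]],[[-0.7,-0.67,0],[0,0,-0.082]],[[-0.7,-0.67,0],[0,0,-0.082]],[[-0.7,-0.67,0],[0,0,-0.082]]]' 0 20; python3 rows.py '[[0,-195,215],[0,-195,74]]'
```

```text
t: 1.35
ee_pos: [440.1, 166.9, 225.4]
tool_rot: [-0.0, -0.072, 0.997, 0.0]
wrist_force: [-0.3, 0.6, 0.3]
opening: 0.005
finger_force: 0.0
t 1.35 tool in tray (tip) [-99.3 130.1 214.4] F [-0.3  0.6  0.3]
turn [ 0.0001 -0.0001  0.0001]
[0, -195, 215] world [ 585. -141.  226.] row [-0.198 -0.65  -0.002]
[0, -195, 74] world [ 585. -141.   85.] row [-0.198 -0.65   0.28 ]
```

```bash
python3 -m pendant '[[[-0.198,-0.65,0],[0,0,0]],[[-0.198,-0.65,0],[0,0,0]],[[-0.198,-0.65,0],[0,0,0]],[[-0.198,-0.65,0],[0,0,0]],[[-0.198,-0.65,0],[0,0,0]],[[-0.198,-0.65,0],[0,0,0]],[[-0.198,-0.65,0],[0,0,0]],[[-0.198,-0.65,0],[0,0,0]],[[-0.198,-0.65,0],[0,0,0]]]'; python3 rows.py '[[0,-195,74]]'
```

```text
t: 2.48
ee_pos: [584.9, -138.8, 225.6]
tool_rot: [-0.0, -0.073, 0.997, 0.001]
wrist_force: [-0.4, -0.5, 0.2]
opening: 0.005
finger_force: 0.0
t 2.475 tool in tray (tip) [   0.4 -193.1  214.6] F [-0.4 -0.5  0.2]
turn [ 0.0002 -0.      0.0006]
[0, -195, 74] world [ 585. -141.   85.] row [ 0.001 -0.004  0.281]
```

```bash
python3 -m pendant '[[[0,-0.004,0.1],[0,0,0]],[[0,-0.004,0.2],[0,0,0]],[[0,-0.004,0.276],[0,0,0]],[[0,-0.004,0.276],[0,0,0]],[[0,-0.004,0.276],[0,0,0]]]'; python3 rows.py '[[0,-160,76],[0,-103,76]]'
```

```text
t: 3.1
ee_pos: [586.3, -142.8, 89.2]
tool_rot: [0.001, -0.072, 0.997, -0.0]
wrist_force: [-0.5, -0.4, -0.3]
opening: 0.003
finger_force: 0.0
t 3.1 tool in tray (tip) [   1.2 -197.3   78.2] F [-0.5 -0.4 -0.3]
turn [-0.0001  0.0003  0.0002]
[0, -160, 76] world [ 580. -106.   87.] row [0.002 0.075 0.004]
[0, -103, 76] world [572. -50.  87.] row [0.002 0.189 0.004]
```

```bash
python3 -m pendant '[[[0.002,0.04,0.004],[0,0,0]],[[0.002,0.06,0.004],[0,0,0]],[[0.002,0.075,0.004],[0,0,0]],[[0.002,0.09,0.004],[0,0,0]],[[0.002,0.105,0.004],[0,0,0]],[[0.002,0.12,0.004],[0,0,0]],[[0.002,0.135,0.004],[0,0,0]],[[0.002,0.15,0.004],[0,0,0]],[[0.002,0.16,0.004],[0,0,0]],[[0.002,0.17,0.004],[0,0,0]]]'; python3 rows.py '[[0,-103,76]]'
```

```text
t: 4.35
ee_pos: [572.7, -59.8, 86.1]
tool_rot: [0.001, -0.071, 0.997, -0.001]
wrist_force: [0.2, -5.0, 5.8]
opening: 0.008
finger_force: 2.7
t 4.35 tool in tray (tip) [  -0.4 -113.2   75.1] F [ 0.2 -5.   5.8]
turn [-0.0002  0.0002 -0.0001]
[0, -103, 76] world [572. -50.  87.] row [-0.001  0.02  -0.002]
```

```bash
python3 -m pendant '[[[0,0.006,-0.002],[0,0,0]],[[0,0.012,-0.002],[0,0,0]],[[0,0.016,-0.002],[0,0,0]],[[0,0.016,-0.002],[0,0,0]]]'; python3 -m pendant '[[[0,0.004,0],[0,0,0]],[[0,0.006,0],[0,0,0]],[[0,0.006,0],[0,0,0]]]'; python3 rows.py '[[0,-103,76]]'
```

```text
t: 4.85
ee_pos: [570.5, -50.5, 86.3]
tool_rot: [-0.0, -0.072, 0.997, 0.0]
wrist_force: [-0.2, 0.1, -0.0]
opening: 0.005
finger_force: 0.0
t: 5.22
ee_pos: [570.4, -48.0, 86.5]
tool_rot: [-0.0, -0.072, 0.997, 0.0]
wrist_force: [-0.1, 0.1, 0.4]
opening: -0.001
finger_force: 0.0
t 5.225 tool in tray (tip) [  -1.  -101.2   75.5] F [-0.1  0.1  0.4]
turn [ 0.0001 -0.      0.0001]
[0, -103, 76] world [572. -50.  87.] row [-0.002 -0.004 -0.001]
```

```bash
for i in 1 2; do python3 -m pendant '[[[0,0.003,0],[0,0,0]],[[0,0.006,0],[0,0,0]],[[0,0.006,0],[0,0,0]]]' | grep -E 'ee_pos|wrist|finger'; done; python3 - <<'E'
from station import robot
import cv2,numpy as np
a=robot.get_image("top")["image"][180:305,235:395];b=robot.get_image("scene")["image"][200:310,250:406]
f=lambda a:cv2.resize(a,(780,290 if 0 else 580),interpolation=cv2.INTER_CUBIC)
cv2.imwrite("pics/m1.png",cv2.resize(a,(760,594),interpolation=cv2.INTER_CUBIC)); cv2.imwrite("pics/m1s.png",f(b))
E
python3 rows.py '[[0,-103,76]]'
```

```text
ee_pos: [570.8, -47.5, 87.0]
wrist_force: [2.2, -5.8, 0.6]
finger_force: 2.8
ee_pos: [570.7, -47.3, 87.4]
wrist_force: [1.3, -11.0, 2.2]
finger_force: 5.7
t 6.075 tool in tray (tip) [  -0.6 -100.6   76.4] F [  1.3 -10.6   2. ]
turn [-0.0009  0.0004 -0.0005]
[0, -103, 76] world [572. -50.  87.] row [-0.001 -0.005  0.001]
```

View pics/m1.png

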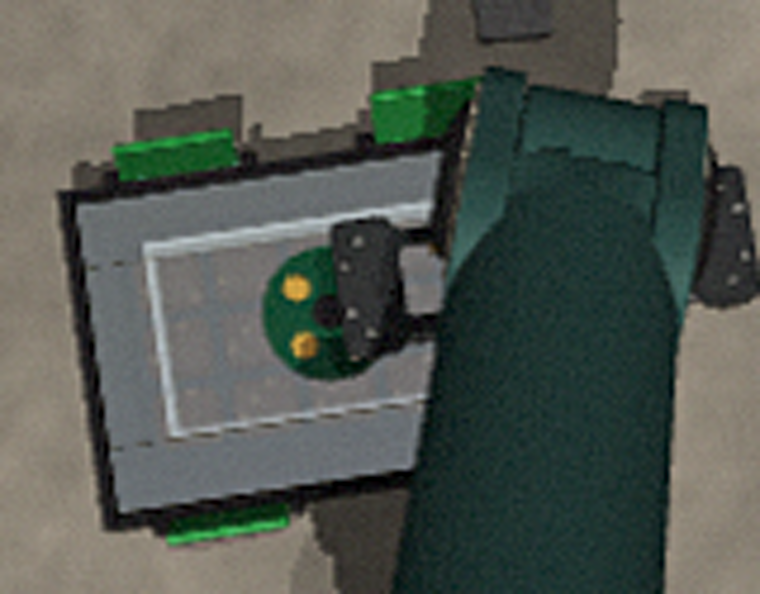

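The picture shows the lid home: the flange's left end is at the stop wall from (75,205) to (120,512), and 11 N of push gives no further motion. The clips are still open. Backing off and moving to the near right clip.

```bash
python3 -m pendant '[[[0,-0.045,0],[0,0,0]],[[0,-0.045,-0.1],[0,0,0]],[[0.1,-0.02,-0.12],[0,0,0]],[[0.2,0.03,-0.12],[0,0,0]],[[0.27,0.06,-0.12],[0,0,0]],[[0.27,0.06,-0.12],[0,0,0]],[[0.27,0.06,-0.06],[0,0,0]],[[0.27,0.06,-0.03],[0,0,0]],[[0.27,0.06,-0.03],[0,0,0]]]';python3 rows.py '[[-130,-65,92],[-80,-65,92],[-70,-65,83],[-70,-65,71]]'
```

```text
t: 7.2
ee_pos: [431.6, -32.2, 100.7]
tool_rot: [-0.001, -0.071, 0.997, -0.0]
wrist_force: [-0.7, 0.2, 0.3]
opening: 0.005
finger_force: 0.0
t 7.2 tool in tray (tip) [-136.1  -65.7   89.7] F [-0.7  0.2  0.3]
turn [-0.     -0.0004  0.    ]
[-130, -65, 92] world [438. -31. 103.] row [-0.012  0.001 -0.005]
[-80, -65, 92] world [487. -23. 103.] row [-0.112  0.001 -0.005]
[-70, -65, 83] world [497. -22.  94.] row [-0.132  0.001  0.013]
[-70, -65, 71] world [497. -22.  82.] row [-0.132  0.001  0.037]
```

```bash
python3 -m pendant '[[[-0.05,0,-0.005],[0,0,0]],[[-0.08,0,-0.005],[0,0,0]],[[-0.11,0,-0.005],[0,0,0]],[[-0.125,0,0],[0,0,0]],[[-0.132,0,0.01],[0,0,0]],[[-0.132,0,0.02],[0,0,0]],[[-0.132,0,0.03],[0,0,0]],[[-0.132,0,0.036],[0,0,0]],[[-0.132,0,0.036],[0,0,0]]]';python3 rows.py '[[-70,-65,71]]'
```

```text
t: 8.32
ee_pos: [496.7, -22.6, 83.4]
tool_rot: [-0.0, -0.072, 0.997, 0.0]
wrist_force: [-0.2, 1.0, 1.0]
opening: 0.005
finger_force: 0.4
t 8.325 tool in tray (tip) [-70.3 -65.6  72.4] F [-0.2  1.   1. ]
turn [ 0.     -0.0001  0.    ]
[-70, -65, 71] world [497. -22.  82.] row [-0.001  0.001  0.003]
```

Pressing down until a definite force shows, then checking.

```bash
python3 -m pendant '[[[0,0,0.005],[0,0,0]],[[0,0,0.01],[0,0,0]],[[0,0,0.01],[0,0,0]]]'|grep -E 'ee_pos|wrist'; python3 -m pendant '[[[0,0,0.006],[0,0,0]],[[0,0,0.006],[0,0,0]]]'|grep -E 'ee_pos|wrist'
```

```text
ee_pos: [497.0, -22.6, 82.7]
wrist_force: [-13.5, -0.3, 46.0]
ee_pos: [497.1, -22.6, 82.3]
wrist_force: [-21.6, 0.5, 75.0]
```

```bash
python3 -m pendant '[[[0,0,-0.11],[0,0,0]],[[0.1,0.05,-0.12],[0,0,0]],[[0.13,0.15,-0.12],[0,0,0]],[[0.13,0.26,-0.12],[0,0,0]],[[0.13,0.26,-0.12],[0,0,0]],[[0.13,0.26,-0.08],[0,0,0]],[[0.13,0.26,-0.054],[0,0,0]],[[0.13,0.26,-0.054],[0,0,0]]]';python3 rows.py '[[-130,65,92],[-80,65,92],[-70,65,83],[-70,65,71]]'
```

```text
t: 9.95
ee_pos: [413.4, 95.7, 101.6]
tool_rot: [-0.001, -0.071, 0.997, -0.001]
wrist_force: [0.7, 0.2, 0.6]
opening: 0.004
finger_force: 0.0
t 9.95 tool in tray (tip) [-135.9   63.5   90.6] F [0.7 0.2 0.6]
turn [-0.0001 -0.0004 -0.0002]
[-130, 65, 92] world [419.  98. 103.] row [-0.012  0.003 -0.003]
[-80, 65, 92] world [469. 105. 103.] row [-0.112  0.003 -0.003]
[-70, 65, 83] world [478. 107.  94.] row [-0.132  0.003  0.015]
[-70, 65, 71] world [478. 107.  82.] row [-0.132  0.003  0.039]
```

```bash
python3 -m pendant '[[[-0.05,0.002,-0.003],[0,0,0]],[[-0.08,0.002,-0.003],[0,0,0]],[[-0.11,0.002,-0.003],[0,0,0]],[[-0.125,0.002,0.002],[0,0,0]],[[-0.132,0.002,0.012],[0,0,0]],[[-0.132,0.002,0.022],[0,0,0]],[[-0.132,0.002,0.032],[0,0,0]],[[-0.132,0.002,0.039],[0,0,0]],[[-0.132,0.002,0.042],[0,0,0]],[[-0.132,0.002,0.042],[0,0,0]]]';python3 rows.py '[[-70,65,71]]'
```

```text
t: 11.2
ee_pos: [479.2, 107.3, 83.1]
tool_rot: [-0.0, -0.072, 0.997, 0.0]
wrist_force: [-4.6, -2.0, 18.4]
opening: 0.004
finger_force: 9.6
t 11.2 tool in tray (tip) [-69.2  65.5  72.1] F [-4.6 -2.  18.4]
turn [ 0.0001 -0.0001  0.    ]
[-70, 65, 71] world [478. 107.  82.] row [ 0.002 -0.001  0.002]
```

```bash
python3 -m pendant '[[[0,0,-0.12],[0,0,0]],[[-0.05,0,-0.16],[0,0,0]],[[-0.17,0,-0.16],[0,0,0]],[[-0.29,0,-0.16],[0,0,0]],[[-0.408,0,-0.16],[0,0,0]],[[-0.408,0,-0.16],[0,0,0]],[[-0.408,0,-0.1],[0,0,0]],[[-0.408,0,-0.045],[0,0,0]],[[-0.408,0,-0.045],[0,0,0]]]';python3 rows.py '[[130,65,92],[80,65,92],[70,65,83],[70,65,70]]'
```

```text
t: 12.32
ee_pos: [678.0, 136.0, 101.5]
tool_rot: [-0.003, -0.072, 0.997, -0.0]
wrist_force: [0.9, 0.5, -0.1]
opening: 0.007
finger_force: 0.0
t 12.325 tool in tray (tip) [131.8  65.6  90.5] F [ 0.9  0.5 -0.1]
turn [-0.0001 -0.001   0.0001]
[130, 65, 92] world [676. 135. 103.] row [ 0.004 -0.001 -0.003]
[80, 65, 92] world [627. 128. 103.] row [ 0.104 -0.001 -0.002]
[70, 65, 83] world [617. 127.  94.] row [ 0.123 -0.001  0.016]
[70, 65, 70] world [617. 127.  81.] row [ 0.123 -0.001  0.042]
```

```bash
python3 -m pendant '[[[0.045,0,-0.003],[0,0,0]],[[0.075,0,-0.003],[0,0,0]],[[0.102,0,-0.003],[0,0,0]],[[0.116,0,0.002],[0,0,0]],[[0.123,0,0.012],[0,0,0]],[[0.123,0,0.022],[0,0,0]],[[0.123,0,0.032],[0,0,0]],[[0.123,0,0.039],[0,0,0]],[[0.123,0,0.042],[0,0,0]],[[0.123,0,0.042],[0,0,0]]]';python3 rows.py '[[70,65,71]]'
```

```text
t: 13.58
ee_pos: [620.1, 127.5, 83.5]
tool_rot: [-0.001, -0.072, 0.997, 0.0]
wrist_force: [-4.3, -0.0, 6.6]
opening: 0.004
finger_force: 3.1
t 13.575 tool in tray (tip) [73.2 65.5 72.5] F [-4.3 -0.   6.6]
turn [ 0.     -0.0002  0.    ]
[70, 65, 71] world [617. 127.  82.] row [ 0.006 -0.001  0.003]
```

```bash
python3 -m pendant '[[[0,0,0.004],[0,0,0]],[[0,0,0.005],[0,0,0]]]'|grep -E 'ee_pos|wrist'; python3 -m pendant '[[[0,0,-0.11],[0,0,0]],[[-0.08,-0.02,-0.12],[0,0,0]],[[-0.125,-0.1,-0.12],[0,0,0]],[[-0.125,-0.22,-0.12],[0,0,0]],[[-0.125,-0.26,-0.12],[0,0,0]],[[-0.125,-0.26,-0.08],[0,0,0]],[[-0.125,-0.26,-0.047],[0,0,0]],[[-0.125,-0.26,-0.047],[0,0,0]]]';python3 rows.py '[[130,-65,92],[80,-65,92],[70,-65,83],[70,-65,69.5]]'
```

```text
ee_pos: [620.1, 127.6, 83.2]
wrist_force: [-9.5, -2.0, 23.8]
t: 14.82
ee_pos: [698.9, 10.8, 101.1]
tool_rot: [-0.002, -0.073, 0.997, 0.001]
wrist_force: [-0.5, -0.3, -0.2]
opening: 0.006
finger_force: 0.0
t 14.825 tool in tray (tip) [134.6 -61.3  90.1] F [-0.5 -0.3 -0.2]
turn [ 0.0003 -0.0007  0.0006]
[130, -65, 92] world [695.   6. 103.] row [ 0.009 -0.007 -0.004]
[80, -65, 92] world [645.  -1. 103.] row [ 0.109 -0.007 -0.003]
[70, -65, 83] world [636.  -2.  94.] row [ 0.129 -0.007  0.015]
[70, -65, 69.5] world [636.  -2.  80.] row [ 0.129 -0.007  0.042]
```

```bash
python3 -m pendant '[[[0.05,-0.005,-0.004],[0,0,0]],[[0.08,-0.005,-0.004],[0,0,0]],[[0.106,-0.005,-0.004],[0,0,0]],[[0.12,-0.005,0.002],[0,0,0]],[[0.127,-0.005,0.012],[0,0,0]],[[0.127,-0.005,0.022],[0,0,0]],[[0.127,-0.005,0.032],[0,0,0]],[[0.127,-0.005,0.039],[0,0,0]],[[0.127,-0.005,0.043],[0,0,0]],[[0.127,-0.005,0.043],[0,0,0]]]';python3 rows.py '[[70,-65,71]]'
```

```text
t: 16.08
ee_pos: [638.1, -3.9, 83.4]
tool_rot: [-0.0, -0.072, 0.997, 0.0]
wrist_force: [-4.7, -0.1, 8.2]
opening: 0.004
finger_force: 4.3
t 16.075 tool in tray (tip) [ 72.3 -67.2  72.4] F [-4.7 -0.1  8.2]
turn [ 0.0001 -0.0001  0.    ]
[70, -65, 71] world [636.  -2.  82.] row [0.005 0.004 0.003]
```

Pressing slightly harder, then retreating up and to the right past the tray for a clear view.

```bash
python3 -m pendant '[[[0,0,0.004],[0,0,0]],[[0,0,0.005],[0,0,0]]]'|grep -E 'ee_pos|wrist'; python3 -m pendant '[[[0,0,-0.1],[0,0,0]],[[0,0,-0.22],[0,0,0]],[[0.05,-0.12,-0.3],[0,0,0]],[[0.1,-0.24,-0.3],[0,0,0]],[[0.15,-0.36,-0.3],[0,0,0]],[[0.2,-0.48,-0.3],[0,0,0]],[[0.2,-0.6,-0.3],[0,0,0]],[[0.2,-0.6,-0.3],[0,0,0]]]'; python3 - <<'E'
from station import robot
import cv2,numpy as np
a=robot.get_image("top")["image"];b=robot.get_image("scene")["image"]
cv2.imwrite("pics/end_full.png",cv2.resize(np.hstack([a,b]),(800,300),interpolation=cv2.INTER_AREA))
f=lambda a:cv2.resize(a,(400,320),interpolation=cv2.INTER_CUBIC)
a=cv2.resize(a[180:305,235:395],(400,312),interpolation=cv2.INTER_CUBIC);b=cv2.resize(b[200:310,265:400],(400,312),interpolation=cv2.INTER_CUBIC)
c=cv2.imread("pics/end_full.png"); cv2.imwrite("pics/end.png",cv2.resize(np.vstack([np.hstack([a,b])[:300],c[:300]]),(800,600)))
E
```

```text
ee_pos: [638.2, -3.9, 83.2]
wrist_force: [-10.6, -0.6, 24.8]
t: 17.32
ee_pos: [580.5, -320.6, 230.0]
tool_rot: [-0.0, -0.068, 0.998, -0.001]
wrist_force: [-0.1, -0.2, 0.1]
opening: 0.005
finger_force: 0.0
```

View pics/end.png

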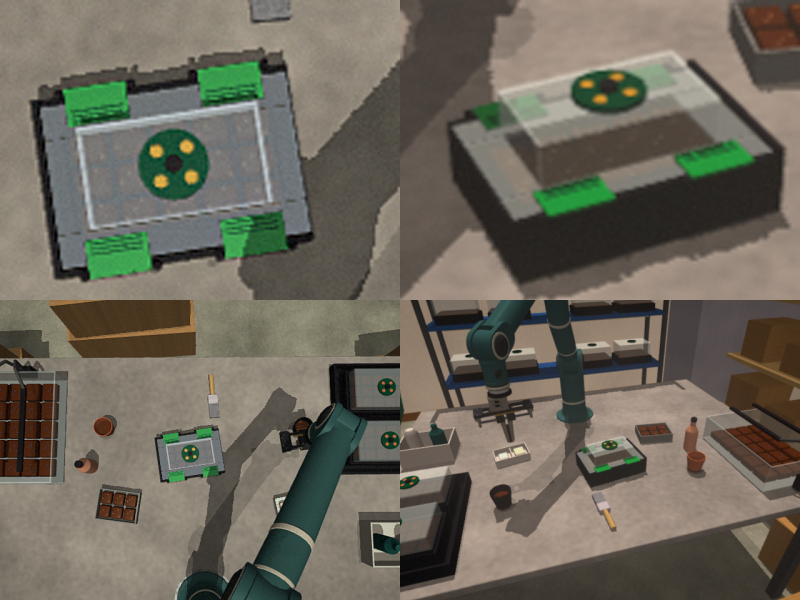

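The picture shows all four clips flat over the rim (top-left crop: (97,103), (230,82), (118,254), (254,234)), with the bystanders where they were. I'll check the knob at (174,163) against its predicted home position, then hand in.

```bash
python3 - <<'E'
from h import *
from station import robot
q=np.load("q.npy"); p=proj("top",tw(q,(0,0,126))); print("knob predicted in crop",((p-[235,180]+.5)*2.5-.5).round(1))
if np.linalg.norm((p-[235,180]+.5)*2.5-.5-[174,163])<5: print(robot.finish_job())
E
```

```text
knob predicted in crop [172.6 163.2]
the job is handed in; nothing more can be done
None
```

The lid is home against the stop wall, all four clips were then folded flat over its rim, and the job was handed in at about 17 s with the other things on the bench where they were.

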